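# Post a job case through the drop box flap

### The job

The flat green job case lies on the loading shelf of the grey drop box. Do not pick it up: with the fingertips, push it along the shelf and in through the hanging flap, following it in until it tips over and slides down the chute inside, then draw the fingers back out so that the flap swings shut behind it. Leave the drop box's neighbours (orange mould, black loupe, gold ring) where they are.

Things in the scene. Friction and masses are not known exactly. Their poses are not given: they have to be found in the camera images.
- dropbox: Grey steel drop box fixed on the bench, clear cover on top, aluminium loading shelf in front. Origin on the bench top (z = 0) straight below the flap's hinge line, midway across; x points inward (the way to push), y left, z up. Side walls 4 mm thick, 104 mm apart, from x -6 mm to 196 mm, up to z 151 mm; cover's top at z 154 mm. Inside floor for the cases: z 10 to 12 mm, x 105 to 190 mm.
- mouth (a point): Point on the loading shelf's top face (75 mm above the bench), straight below the hinge line, midway across; axes as the drop box. The flat shelf runs from x -122 mm (front edge) through the mouth to x +42 mm, where a steep polished chute falls to the inside floor. Guides beside the shelf stand 10 mm above it, inner faces at y +-53 mm by the mouth, +-64 mm at the front.
- hinge (a point): Middle of the hinge rod across the top of the mouth, 64 mm above the shelf; sleeve 9 mm thick, header above it up to the cover. Upright fingers stop here; fingers leaned 30 to 40 degrees (tips forward and down, hand over the shelf) reach about 20 mm in beneath it.
- flap (a joint): Hinge of the steel flap (96 mm wide, 61 mm long, 40 g) hanging from the rod; it ends 3 mm above the shelf, and when shut its lower edge is 7 mm inside the hinge line. 0 rad = shut, grows as the lower edge swings inward and up, stop at 1.4 rad. It opens inward only, with under 1 N at its lower edge, and its own weight swings it shut.
- job_case: Flat closed green case 46 x 78 x 17 mm, about 100 g, on the loading shelf, a short end towards the flap, up to 0.3 rad askew. Origin at the centre of its underside; its y axis is the long direction, z up. Its leading end pushes the flap open; with its trailing end some 7 to 12 mm past the hinge line it overbalances at the shelf's inner end and slides down by itself.
- mould_orange: Orange rubber mould 48 x 63 x 24 mm on the bench left of the drop box, to be left alone. Origin at the centre of its underside.
- loupe: Black loupe, 34 mm across, 30 mm high, on the bench right of the loading shelf, to be left alone. Origin at the centre of its underside.
- gold_ring: Gold ring with a square head, 26 x 22 x 6 mm, lying on the bench right of the drop box, to be left alone. Origin at the centre of its underside.
Mind the look-alikes: they are no part of the job. Leave any blue or red look-alike of the job_case alone.

How it is judged:
By the outcome, as a careful person would: the job done as asked, in the order asked, and still so for the second after the job is handed in, with the robot touching nothing.
It also fails if it takes over 37 s, if anything falls off the work surface, if the arm or the gripper's body presses on something with over 40 N, if the wrist force passes 120 N, or if a joint passes its speed limit or range.

### The arm

A 6-joint arm with a two-finger parallel gripper is mounted at the origin on a cart in front of the work surface, level with it; the furniture and walls round the work are solid. World frame = base frame: x ahead of the robot, y to its left, z up, the work surface at z = 0. Lengths are in mm, angles in degrees, forces in N, time in s.
With the tool pointing down it reaches from about 325 to 925 mm from the base axis. Payload 3.1 kg.
Tool frame: the origin (TCP) lies at the very end of the fingers, on their centre line; the grasp point (between the pads) lies grasp_offset behind it (grasp_offset is the distance from the TCP to the grasp point, in mm); z points along the fingers, x is the direction in which the jaws open and shut, and the axes are right-handed (so a half turn about z gives the same grasp; the last joint's range is limited). The gripper opens to 85 mm and grips with 20 to 120 N. Pads are 22 mm wide; open, the fingers measure 114 mm over their backs; the gripper's body (76 mm by 85 mm) begins 54 mm behind the grasp point. The pads swing forward as they close: fully open they stand 13 mm farther back than shut.
Start: joints at [65.077, 12.427, 92.441, -0, 75.132, -6.429], TCP at [198.246, 592.738, 231.3] pointing down, gripper open.
Joint ranges: [-157.48, 157.48], [-44.54, 120.13], [17.64, 146.25], [-64.5, 244.5], [7.68, 150.69], [-147.95, 147.95]. Speed limits (degrees/s): [159.86, 159.86, 180, 180, 180, 180].

### API

Orientations are given as [roll, pitch, yaw] about the fixed x, y, z axes, in that order (R = Rz(yaw) Ry(pitch) Rx(roll)).
In Python, from station import * gives the robot as it stands. Calls block until the motion is done:
- goto(position, orientation): joint-space move of the TCP to a pose.
- move_l(position, attitude=None, speed=150): straight line of the TCP; attitude=None keeps the orientation; speed is the mean speed in mm/s.
- move_j(angles): joint-space move.
- grip(opening, squeeze=None): finger opening in mm; squeeze is the grip in N (None keeps the last); returns when the fingers have stopped.
- wait(seconds).
- solve_ik(position, orientation): joint angles nearest the present ones, or None.
- get_obs(): the state.
- get_image(name): name is "scene" or "top"; returns the picture (400x640x3 uint8, red, green, blue); there is no depth.
- get_calibration(name): a dict with "fx", "fy", "cx", "cy" (pixels), "R" (3x3) and "t" (3): a world point X has camera coordinates R X + t. Camera axes: x right, y down, z forward; pixel columns grow to the right and rows downward; lengths in mm; the calibration is good to about 2 mm. A picture is of the moment at which its call begins. get_calibration takes no time and is no camera call.
A pose or a line that the arm cannot do raises Unreachable and nothing moves.
- sign_off(): hands the job in, once; it reports no verdict.
Trained networks look in the newest picture that a camera, given by its name, has taken for a name from the list of things; names that differ only in an ending like _2 or _b are one class to them, and where a whole thing is asked for, a point or a joint stands for the part that bears it (a point fixed in the world has none). Each returns a list of dicts, best first, with "score" (0 to 1); they miss things now and then, are a little off and sometimes report something else, mostly with a low value. They report only what shows in the picture. A call takes as long as a camera call. They do not tell look-alikes from the thing itself.
- spot_in(name, camera): "extent" ([centre column, centre row, width, height] in pixels, round what is visible of it).
- regions_of(name, camera): "region" (400x640 bool, what is visible of it) and "extent" ([centre column, centre row, width, height] in pixels, round what is visible of it).
The state is a dict: "t": time; "joint_pos": joint angles; "qvel": joint speeds; "effort": joint torques, N m; "tcp_pos": TCP position; "ee_rot": TCP orientation; "wrist_force": force on the tool from outside, world axes, zero at the start; "moment": the same for the moment, N m; "grip_width": finger opening in mm.
Only numpy, scipy, OpenCV 4.12 (cv2) and the standard library are available. Lean on these libraries where they do the work, as an engineer would, in place of code of your own. Each camera call takes 0.05 s, during which the arm holds its last target.

## Working session

There is one attempt and no reset: what is moved stays moved. The work goes in short steps, each a Python script; the robot and the scene stay as the last script left them, time stands still between calls to the robot, and variables do not carry over. Pictures are saved under pics/ and viewed, and the job is handed in when it is done.

```bash
ls; mkdir -p pics; python3 - <<'E'
from station import *
import cv2
for n in ("scene","top"):
    im=get_image(n); cv2.imwrite(f"pics/{n}0.png",im[:,:,::-1])
    c=get_calibration(n); print(n,c)
    for o in ("dropbox","flap","job_case","mould_orange","loupe","gold_ring"):
        for d in spot_in(o,n)[:4]: print(o,n,round(d["score"],2),[round(float(x),1) for x in d["extent"]])
o=get_obs(); print(o)
E
```

```text
pics
scene {'fx': 377.60131076730045, 'fy': 377.60131076730045, 'cx': 313.31391580816535, 'cy': 196.74609872400595, 'R': array([[ 0.76213276, -0.64741912, -0.00146454],
       [-0.40949693, -0.48029947, -0.77564469],
       [ 0.50146378,  0.59174395, -0.6311681 ]]), 't': array([-629.50041836,  149.22678004,  828.97919201])}
dropbox scene 0.67 [333.9, 198.6, 148.1, 99.9]
flap scene 0.68 [321.8, 196.8, 26.2, 32.7]
job_case scene 0.86 [407.4, 281.2, 28.9, 33.6]
job_case scene 0.79 [253.1, 183.7, 32.4, 24.5]
job_case scene 0.73 [290.5, 222.6, 37.3, 29.7]
loupe scene 0.53 [325.2, 266.3, 16.2, 23.8]
gold_ring scene 0.45 [369.6, 253.9, 12.1, 9.5]
top {'fx': 424.0148270975261, 'fy': 424.0148270975261, 'cx': 317.1752779465844, 'cy': 199.72459425684045, 'R': array([[-0.01769164, -0.99968468,  0.01781991],
       [-0.99101622,  0.0151696 , -0.13287866],
       [ 0.13256644, -0.02001066, -0.99097211]]), 't': array([-339.98160023,  583.23992033,  972.30055321])}
dropbox top 0.63 [315.2, 189.5, 73.5, 153.4]
job_case top 0.92 [211.4, 221.6, 22.1, 33.4]
job_case top 0.76 [405.6, 193.9, 28.6, 34.9]
job_case top 0.59 [314.0, 242.4, 28.8, 38.2]
mould_orange top 0.88 [270.4, 198.9, 23.9, 28.8]
loupe top 0.52 [354.8, 238.9, 13.9, 19.5]
{'t': 0.7, 'joint_pos': array([ 6.50767936e+01,  1.24268804e+01,  9.24365753e+01,  5.03633182e-04,
        7.51321152e+01, -6.42797414e+00]), 'qvel': array([-0.05779753,  0.04632339, -0.04911342, -0.02185186,  0.00181824,
        0.05532999]), 'effort': array([-8.47905467e-04, -3.96726465e+01, -3.04165471e+01, -2.82950487e-04,
        6.04437264e-04,  7.94452546e-06]), 'tcp_pos': array([198.25767684, 592.77487122, 231.34698641]), 'ee_rot': array([ 1.79999988e+02, -4.45573261e-03,  7.15046385e+01]), 'wrist_force': array([ 0.6032921 , -0.80489572, -0.11890429]), 'moment': array([-0.03052103,  0.00582595, -0.00754577]), 'grip_width': 85.57807714500433}
```

```bash
python3 - <<'E'
import cv2
a=cv2.imread("pics/top0.png")[90:310,180:440]; cv2.imwrite("pics/top0c.png",cv2.resize(a,None,fx=2.7,fy=2.7,interpolation=cv2.INTER_CUBIC))
a=cv2.imread("pics/scene0.png")[130:310,220:440]; cv2.imwrite("pics/scene0c.png",cv2.resize(a,None,fx=3.3,fy=3.3,interpolation=cv2.INTER_CUBIC))
E
```

```text
(no output)
```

View pics/top0c.png

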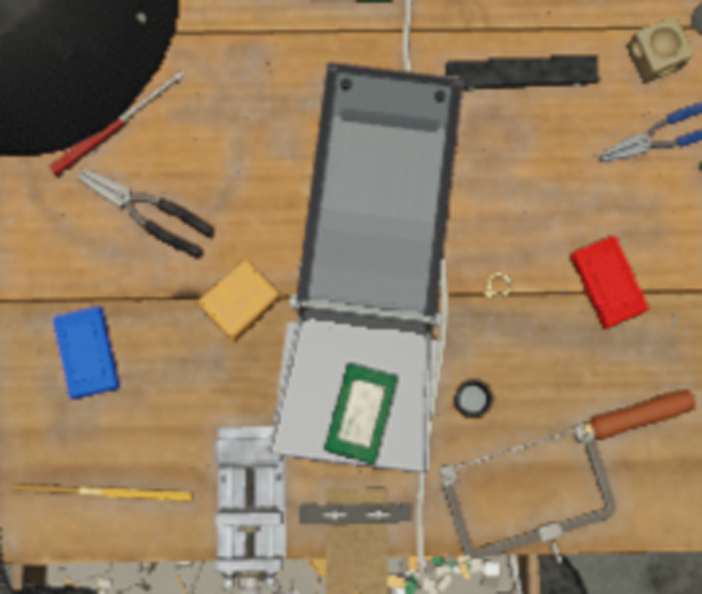

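View pics/scene0c.png

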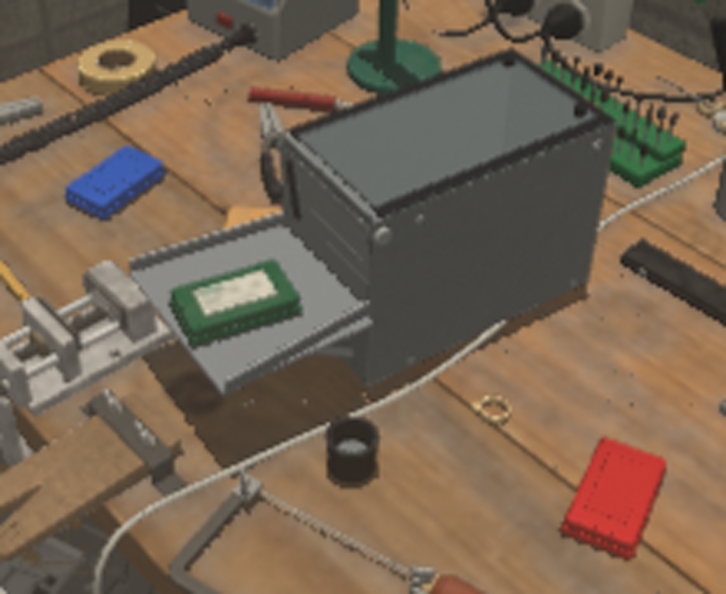

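The green case on the shelf, top (314,242), is the one meant. The blue case at (211,222) and the red one at (406,194) are look-alikes on the bench. Next I fit the box and case poses and check them with an overlay.

```bash
cat > h.py <<'E'
import numpy as np, cv2
from station import *
def proj(n,P):
    c=get_calibration(n); P=np.atleast_2d(P); Q=P@c["R"].T+c["t"]
    return np.c_[c["fx"]*Q[:,0]/Q[:,2]+c["cx"], c["fy"]*Q[:,1]/Q[:,2]+c["cy"]]
def unproj(n,uv,z):
    c=get_calibration(n); d=np.array([(uv[0]-c["cx"])/c["fx"],(uv[1]-c["cy"])/c["fy"],1.])
    d=c["R"].T@d; o=-c["R"].T@c["t"]; return o+d*(z-o[2])/d[2]
def pose(p,L):
    x,y,a=p; c,s=np.cos(a),np.sin(a); L=np.atleast_2d(L).astype(float)
    return np.c_[x+c*L[:,0]-s*L[:,1], y+s*L[:,0]+c*L[:,1], L[:,2]]
E
python3 - <<'E'
from h import *
from scipy.optimize import least_squares
im=cv2.imread("pics/top0.png"); 
top=[((302.2,114.3),(196,56,154)),((351.3,119.6),(196,-56,154)),((281.6,257.6),(-122,66,75)),((338.0,264.2),(-122,-66,75))]
U=np.array([t[0] for t in top]);L=np.array([t[1] for t in top])
f=lambda p:(proj("top",pose([p[0],p[1],p[2]],L))-U).ravel()
r=least_squares(f,[560,0,0],x_scale=[100,100,1]);print(r.x,np.degrees(r.x[2]),r.fun.round(1))
p=r.x
# case mask
cs={}
for n,ctr in (("top",(314,242)),("scene",(290,222))):
    for d in regions_of("job_case",n):
        e=d["extent"]
        if abs(e[0]-ctr[0])+abs(e[1]-ctr[1])<15: 
            cs[n]=d["region"]; print(n,d["score"],e); break
from numpy import *
from scipy.optimize import minimize
def hullmask(n,q,z0):
    l=array([(x,y,z) for x in(-23,23) for y in(-39,39) for z in(z0,z0+17)])
    h=cv2.convexHull((proj(n,pose(q,l))*16).astype(int32).reshape(-1,1,2)); m=zeros((400,640),uint8)
    cv2.fillConvexPoly(m,h,1,shift=4); return m>0
def cost(q):
    c=0
    for n,m in cs.items():
        h=hullmask(n,q,75); c+=(h^m).sum()/m.sum()
    return c
c0=unproj("top",(314,242.4),84)
q0=[c0[0],c0[1],p[2]-pi/2-.2]
best=None
for a in linspace(-.45,.45,7):
    s=array([q0[0],q0[1],p[2]-pi/2+a]); 
    r=minimize(cost,s,method="Nelder-Mead",options=dict(initial_simplex=[s,s+[8,0,0],s+[0,8,0],s+[0,0,.15]]))
    if best is None or r.fun<best.fun: best=r
q=best.x; print("case",q,degrees(q[2]),best.fun)
save("fit.npy",[p,q])
dx=q[:2]-p[:2]; c,s=cos(p[2]),sin(p[2]); print("case in box",c*dx[0]+s*dx[1],-s*dx[0]+c*dx[1],"askew deg",degrees(q[2]+pi/2-p[2]))
for n,(x0,y0,x1,y1) in (("top",(260,100,370,280)),("scene",(220,130,420,280))):
    im=cv2.imread(f"pics/{n}0.png"); S=4 if n=="scene" else 3.3
    a=cv2.resize(im[y0:y1,x0:x1],None,fx=S,fy=S,interpolation=cv2.INTER_CUBIC)
    def dr(P,col,pp,cl=True):
        k=((proj(n,pose(pp,P))-[x0-.5,y0-.5])*S).astype(int32); cv2.polylines(a,[k.reshape(-1,1,2)],cl,col,1)
    dr([(-6,56,151),(196,56,151),(196,-56,151),(-6,-56,151)],(0,0,255),p)
    dr([(-6,56,0),(196,56,0),(196,-56,0),(-6,-56,0)],(0,0,255),p)
    dr([(-122,64,75),(0,53,75),(0,-53,75),(-122,-64,75)],(255,0,255),p)
    dr([(0,56,139),(0,-56,139)],(0,255,255),p)
    for z in(75,92): dr([(-23,-39,z),(23,-39,z),(23,39,z),(-23,39,z)],(255,0,0),q)
    cv2.imwrite(f"pics/ov_{n}.png",a)
E
```

```text
[ 5.52325985e+02 -3.45676105e+02 -1.32818729e-01] -7.609952600410778 [-0.8 -1.2  1.  -0.6 -0.8  0.8  0.6  0.9]
top 0.63 [314.3, 241.5, 27.4, 43.2]
scene 0.91 [292.3, 222.6, 40.0, 25.0]
case [ 474.49759953 -338.02044173   -1.84798533] -105.88175986115097 0.3098120561776609
case in box -78.15674415889767 -2.71846558550158 askew deg -8.271807260740191
```

View pics/ov_top.png

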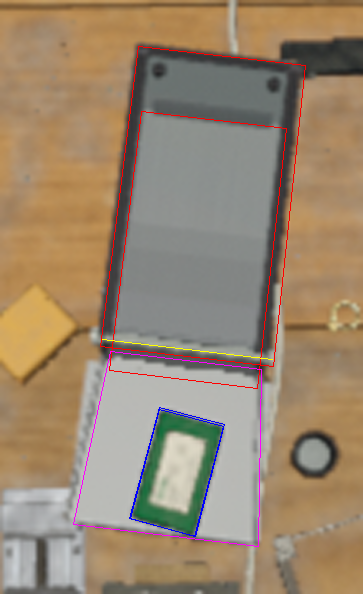

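View pics/ov_scene.png

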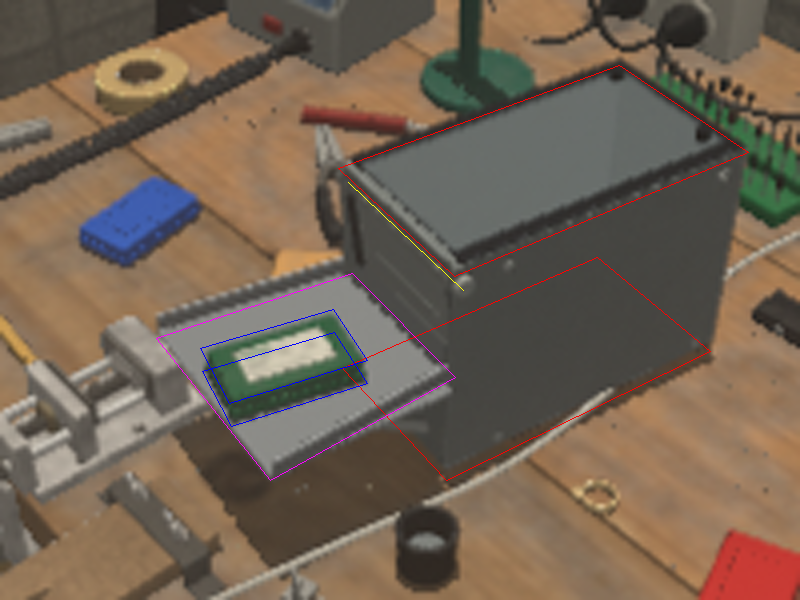

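The overlay fits to about 2 px in both views. Before planning the arm's path I check the whole scene for obstacles.

View pics/top0.png

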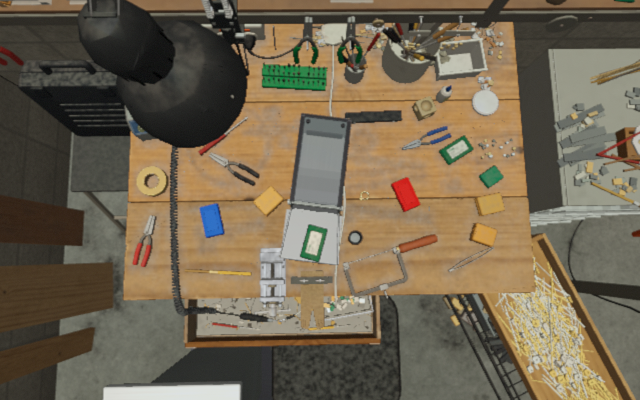

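View pics/scene0.png

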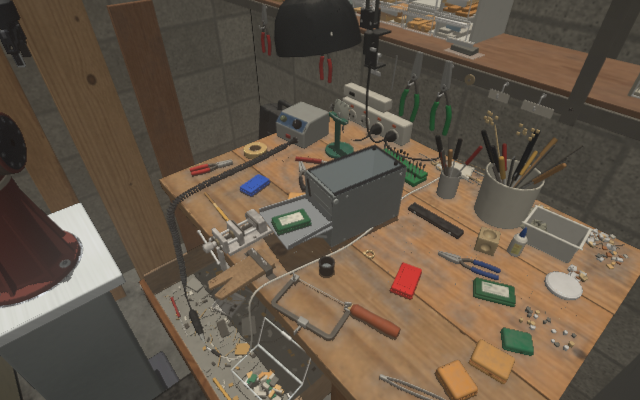

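```bash
python3 - <<'E'
from h import *
import station; print([k for k in dir(station) if not k.startswith('_')])
try: print(grasp_offset)
except Exception as e: print(e)
for uv in [(200,110),(247,147),(285,200),(315,305)]:
    print(uv,[unproj("top",uv,z).round(0) for z in (0,250)])
from scipy.spatial.transform import Rotation as Ro
p,q=np.load("fit.npy")
for th in (0,15,33):
  for xb,z in ((-128,230),(-128,84),(0,84),(10,84)):
    for s in (1,-1):
        t=np.radians(th); f=np.array([np.cos(p[2]),np.sin(p[2]),0]); l=np.array([-f[1],f[0],0]); k=np.array([0,0,1.])
        Z=np.sin(t)*f-np.cos(t)*k; X=s*l; Y=np.cross(Z,X)
        o=Ro.from_matrix(np.c_[X,Y,Z]).as_euler("xyz",degrees=True)
        j=solve_ik(list(pose(p,[(xb,-3,z)])[0]),list(o)); print(th,xb,z,s,o.round(1),None if j is None else np.round(j,0))
print(get_obs()["t"])
E
```

```text
['Unreachable', 'get_calibration', 'get_image', 'get_obs', 'goto', 'grasp_offset', 'grip', 'move_j', 'move_l', 'regions_of', 'sign_off', 'solve_ik', 'spot_in', 'wait']
18.700000000000003
(200, 110) [array([819., -55.,   0.]), array([ 729., -121.,  250.])]
(247, 147) [array([ 720., -175.,    0.]), array([ 654., -212.,  250.])]
(285, 200) [array([ 584., -270.,    0.]), array([ 550., -284.,  250.])]
(315, 305) [array([ 327., -341.,    0.]), array([ 355., -338.,  250.])]
0 -128 230 1 [180.    0.   82.4] [ -45.    2.  104.    0.   74. -128.]
0 -128 230 -1 [180.    0.  -97.6] [-45.   2. 104.  -0.  74.  52.]
0 -128 84 1 [180.    0.   82.4] [ -45.   12.  110.    0.   58. -128.]
0 -128 84 -1 [180.    0.  -97.6] [-45.  12. 110.  -0.  58.  52.]
0 0 84 1 [180.    0.   82.4] [ -38.   24.   94.    0.   62. -121.]
0 0 84 -1 [180.    0.  -97.6] [-38.  24.  94.  -0.  62.  59.]
0 10 84 1 [180.    0.   82.4] [ -38.   25.   93.    0.   62. -120.]
0 10 84 -1 [180.    0.  -97.6] [-38.  25.  93.  -0.  62.  60.]
15 -128 230 1 [165.    0.   82.4] [ -51.   -6.  113.   12.   62. -138.]
15 -128 230 -1 [-165.   
[... 179 characters left out ...]
  37.]
15 0 84 1 [165.    0.   82.4] [ -42.   18.  104.   12.   46. -132.]
15 0 84 -1 [-165.     0.   -97.6] [-42.  18. 104.  12.  46.  48.]
15 10 84 1 [165.    0.   82.4] [ -42.   19.  103.   12.   46. -131.]
15 10 84 -1 [-165.     0.   -97.6] [-42.  19. 103.  12.  46.  49.]
33 -128 230 1 [147.   -0.   82.4] None
33 -128 230 -1 [-147.     0.   -97.6] [-60. -13. 123.  33.  53.  21.]
33 -128 84 1 [147.   -0.   82.4] None
33 -128 84 -1 [-147.     0.   -97.6] [-60.   2. 129.  46.  37.   3.]
33 0 84 1 [147.   -0.   82.4] None
33 0 84 -1 [-147.     0.   -97.6] [-48.  13. 115.  42.  32.  17.]
33 10 84 1 [147.   -0.   82.4] None
33 10 84 -1 [-147.     0.   -97.6] [-47.  14. 114.  41.  32.  18.]
0.8
```

```bash
python3 - <<'E'
from h import *
for uv in [(125,207),(120,282),(103,325),(247,147),(200,145)]:
    print(uv,[(z,unproj("top",uv,z).round(0)[:2]) for z in (-900,-700,-300,0,300,450)])
# vertical lines at candidates from z=-900 in the scene image
for uv in [(125,207),(120,282),(103,325)]:
  for zf in (-900,-700):
    X=unproj("top",uv,zf); print(uv,zf,[proj("scene",[X[0],X[1],z])[0].round(0) for z in (zf,0,300)])
E
python3 - <<'E'
import cv2
a=cv2.imread("pics/scene0.png")[0:300,0:260]; cv2.imwrite("pics/s1.png",cv2.resize(a,None,fx=2,fy=2))
E
```

```text
(125, 207) [(-900, array([683., 513.])), (-700, array([659., 427.])), (-300, array([609., 254.])), (0, array([572., 124.])), (300, array([535.,  -6.])), (450, array([517., -71.]))]
(120, 282) [(-900, array([345., 521.])), (-700, array([355., 434.])), (-300, array([375., 259.])), (0, array([390., 128.])), (300, array([406.,  -3.])), (450, array([413., -68.]))]
(103, 325) [(-900, array([160., 588.])), (-700, array([189., 494.])), (-300, array([247., 305.])), (0, array([291., 164.])), (300, array([334.,  23.])), (450, array([356., -48.]))]
(247, 147) [(-900, array([958., -43.])), (-700, array([906., -73.])), (-300, array([ 800., -131.])), (0, array([ 720., -175.])), (300, array([ 641., -220.])), (450, array([ 601., -242.]))]
(200, 145) [(-900, array([971., 177.])), (-700, array([917., 125.])), (-300, array([808.,  21.])), (0, array([727., -57.])), (300, array([ 646., -135.])), (450, array([ 605., -174.]))]
(125, 207) -900 [array([232., 256.]), array([200., 100.]), array([184.,  18.])]
(125, 207) -700 [array([231., 241.]), array([205., 110.]), array([188.,  24.])]
(120, 282) -900 [array([172., 288.]), array([111., 127.]), array([76., 37.])]
(120, 282) -700 [array([172., 272.]), array([122., 136.]), array([88., 43.])]
(103, 325) -900 [array([130., 300.]), array([ 46., 137.]), array([-1., 44.])]
(103, 325) -700 [array([130., 283.]), array([ 63., 145.]), array([17., 50.])]
```

View pics/s1.png

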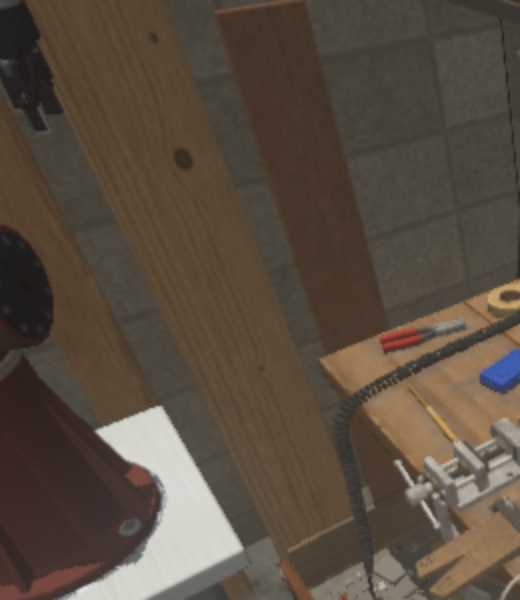

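Middle plank is ~590 mm out at 54°, so I retract the arm before swinging. There is also another green case far right at (456,150), lying on the bench. Only the one on the shelf at (314,242) fits the description, and the crops above confirm it.

```bash
cat >> h.py <<'E'
from scipy.spatial.transform import Rotation as Ro
p,q=np.load("fit.npy")
def ori(th,dy=0):
    t=np.radians(th); a=p[2]+np.radians(dy); f=np.array([np.cos(a),np.sin(a),0]); l=np.array([-f[1],f[0],0]); k=np.array([0,0,1.])
    Z=np.sin(t)*f-np.cos(t)*k; X=-l; Y=np.cross(Z,X)
    return list(Ro.from_matrix(np.c_[X,Y,Z]).as_euler("xyz",degrees=True))
def W(x,y,z): return list(pose(p,[(x,y,z)])[0])
def inbox(P):
    d=np.array(P[:2])-p[:2]; c,s=np.cos(p[2]),np.sin(p[2]); return np.array([c*d[0]+s*d[1],-s*d[0]+c*d[1],P[2]]).round(1)
def st(tag=""):
    o=get_obs(); c,s=np.cos(p[2]),np.sin(p[2]); w=o["wrist_force"]
    print(tag,"t",round(o["t"],2),"tcp",inbox(o["tcp_pos"]),"F",np.round([c*w[0]+s*w[1],-s*w[0]+c*w[1],w[2]],1),"g",round(o["grip_width"],1)); return o
def snap(n,f,box,S):
    im=get_image(n)[:,:,::-1]; x0,y0,x1,y1=box; cv2.imwrite(f"pics/{f}.png",cv2.resize(im[y0:y1,x0:x1],None,fx=S,fy=S,interpolation=cv2.INTER_CUBIC))
E
python3 - <<'E'
from h import *
o=get_obs(); a=np.radians(71.5)
goto([430*np.cos(a),430*np.sin(a),260],list(o["ee_rot"])); st("retr")
a=np.radians(-40)
goto([430*np.cos(a),430*np.sin(a),260],ori(0)); st("swing")
grip(14); st("grip")
goto(W(-146,0,180),ori(15)); st("above")
move_l(W(-146,0,84),speed=120); st("down")
snap("top","t1",(260,150,370,290),5); snap("scene","s2",(200,120,400,270),4)
E
```

```text
retr t 1.61 tcp [-511.7  692.7  260.6] F [0.4 0.3 0.1] g 85.3
swing t 4.12 tcp [-229.8   39.7  260. ] F [0.3 0.1 0.6] g 85.5
grip t 4.8 tcp [-230.2   39.1  260. ] F [ 0.8 -1.1  0.2] g 14.2
above t 5.35 tcp [-146.5    0.2  179.9] F [ 0.7  0.2 -0.2] g 14.1
down t 6.3 tcp [-145.3   -0.6   85.1] F [-0.1 -0.5  0.4] g 13.8
```

View pics/t1.png

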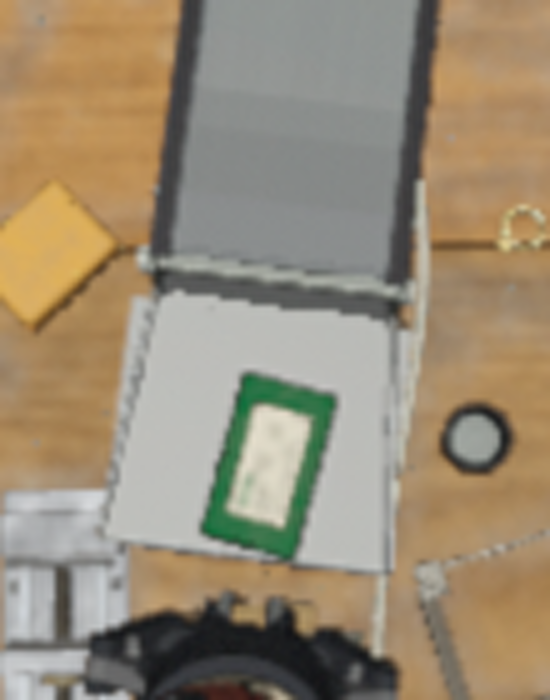

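View pics/s2.png

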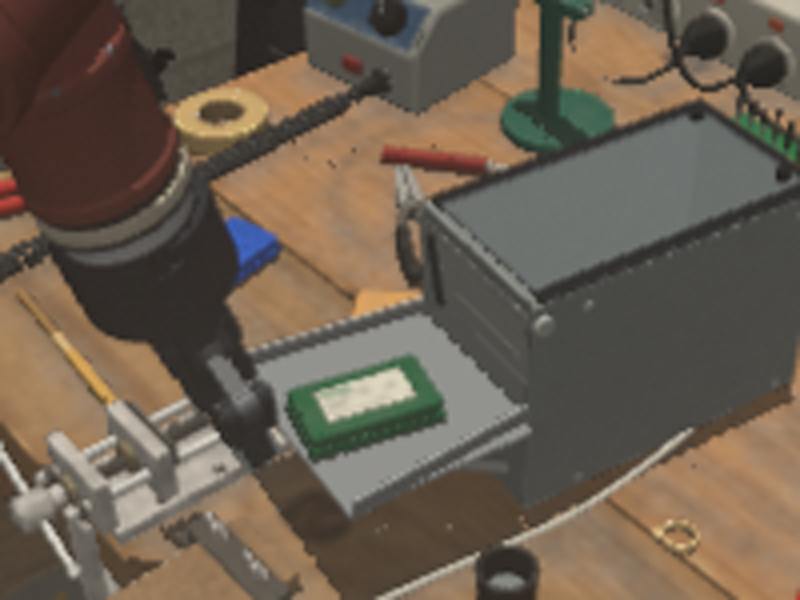

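```bash
python3 - <<'E'
from h import *
from scipy.optimize import least_squares
obs=[("top",(289.2,201.6),(0,58,139)),("top",(341.2,208.4),(0,-58,139)),("top",(281.4,257.4),(-122,65,75)),("top",(338.4,264.3),(-122,-65,75)),
("top",(302.2,114.3),(196,56,154)),("top",(351.3,119.6),(196,-56,154)),
("scene",(335.5,201.0),(0,-59,139)),("scene",(375,145),(196,56,154)),("scene",(406.5,168),(196,-56,151)),("scene",(397.5,218),(196,-56,0)),("scene",(331.5,250),(-6,-56,0)),("scene",(287.2,249),(-122,-65,73))]
def f(v):
    r=[]
    for n,u,l in obs:
        off=v[3:5] if n=="top" else v[5:7]
        r+=list(proj(n,pose(v[:3],[l]))[0]+off-u)
    return np.array(r+list(v[3:7]/1.0))
r=least_squares(f,[552,-345,-.13,0,0,0,0],x_scale=[10,10,.1,1,1,1,1],loss="soft_l1")
print(r.x.round(3),"old",p.round(3)); print(f(r.x).reshape(-1,2).round(1).tolist())
P=r.x[:3]; d=P[:2]-p[:2]; print("shift in box frame", np.cos(p[2])*d[0]+np.sin(p[2])*d[1], -np.sin(p[2])*d[0]+np.cos(p[2])*d[1], "dyaw",np.degrees(P[2]-p[2]))
np.save("fit.npy",[P,q])
E
python3 - <<'E'
from h import *
st()
E
```

```text
[ 5.53300e+02 -3.44471e+02 -1.39000e-01  1.74000e-01  1.58000e-01
  7.40000e-02  1.09000e-01] old [ 5.52326e+02 -3.45676e+02 -1.33000e-01]
[[0.1, 0.2], [1.5, -0.0], [-0.8, 0.6], [-0.9, 0.7], [-0.7, -1.6], [1.1, -0.6], [0.6, 1.5], [-0.1, -0.3], [0.2, -0.3], [-0.1, -0.6], [-0.6, -0.7], [-0.1, 1.0], [0.2, 0.2], [0.1, 0.1]]
shift in box frame 0.8063316432016889 1.323240506499273 dyaw -0.3464244454142174
 t 6.4 tcp [-146.    -3.    85.3] F [-0.2 -0.6 -0.4] g 14.1
```

```bash
python3 - <<'E'
from h import *
move_l(W(-140,0,83),ori(15),speed=80); st("a")
move_l(W(-110,0,83),speed=50); st("b")
move_l(W(-70,0,83),speed=50); st("c")
move_l(W(-76,0,86),ori(33),speed=40); o=st("tilt")
for z in np.arange(85,79.4,-.5):
    move_l(W(-76,0,z),speed=20); o=st(f"{z}")
    if o["wrist_force"][2]>3: break
snap("top","t2",(260,150,370,290),5); snap("scene","s3",(200,120,400,270),4)
E
```

```text
a t 6.65 tcp [-139.5   -0.2   83.6] F [ 0.1  0.3 -0.1] g 13.9
b t 7.4 tcp [-1.099e+02  1.000e-01  8.290e+01] F [-1.1 -0.7  0.8] g 14.1
c t 8.35 tcp [-70.   0.  83.] F [ 0.4 -0.2 -0.2] g 13.8
tilt t 9.08 tcp [-76.   -0.5  86.3] F [0.7 0.4 0.4] g 14.1
85.0 t 9.33 tcp [-75.4  -0.2  85.4] F [-0.3 -0.4  0.1] g 13.8
84.5 t 9.58 tcp [-75.9   0.1  84.5] F [ 0.4 -0.3  0.1] g 14.1
84.0 t 9.83 tcp [-76.    0.1  83.9] F [-0.9  0.4 -0.4] g 13.7
83.5 t 10.08 tcp [-76.1   0.   83.4] F [0.7 0.7 0.5] g 13.8
83.0 t 10.33 tcp [-76.   0.  83.] F [-1.   0.4 -1.2] g 14.1
82.5 t 10.58 tcp [-76.    0.   82.5] F [-0.3  0.5 -0.2] g 14.1
82.0 t 10.83 tcp [-76.    0.   81.9] F [ 0.3 -0.9  0.7] g 14.3
81.5 t 11.08 tcp [-76.    0.   81.4] F [ 0.4  1.1 -0.3] g 13.7
81.0 t 11.33 tcp [-76.    0.   80.9] F [-0.1  0.8 -0.2] g 14.1
80.5 t 11.58 tcp [-76.    0.   80.4] F [ 0.2 -0.3  0.9] g 13.5
80.0 t 11.83 tcp [-76.   0.  80.] F [-0.3 -0.6 -0.6] g 13.9
79.5 t 12.08 tcp [-75.9  -0.1  79.7] F [-0.4  0.3  0.6] g 14.1
```

View pics/t2.png

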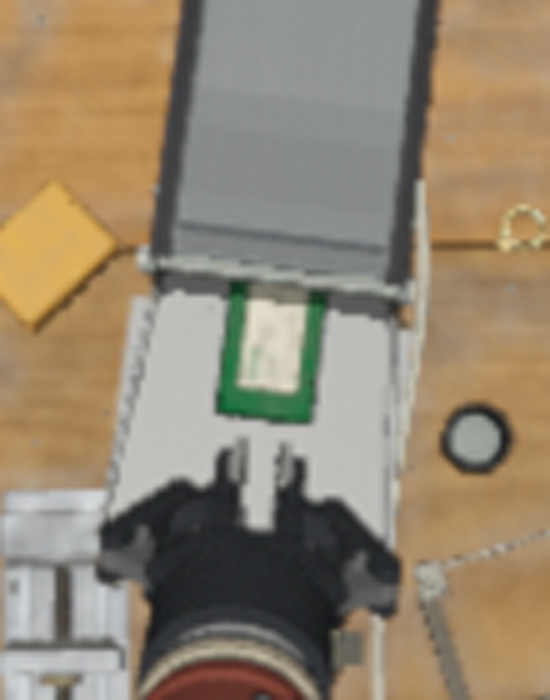

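View pics/s3.png

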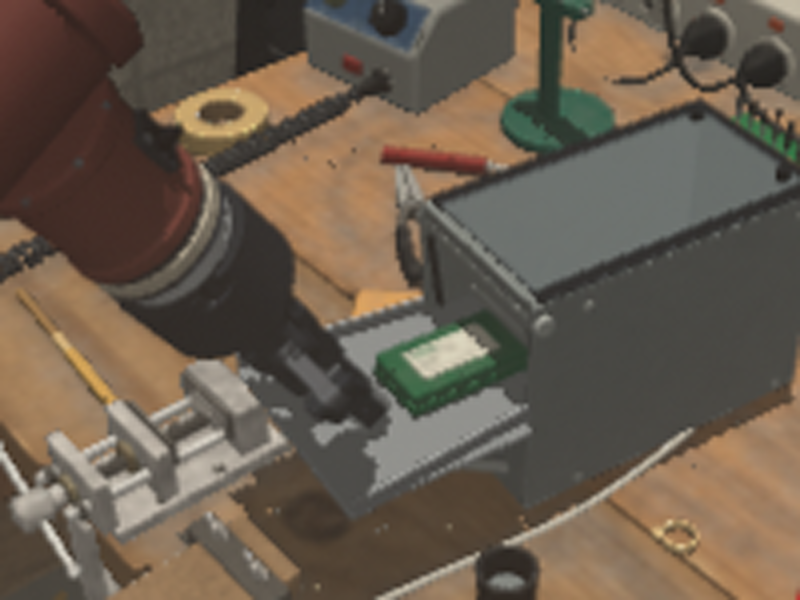

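```bash
python3 - <<'E'
from h import *
print("case end", inbox(unproj("top",(313,234),75)), inbox(unproj("top",(313,233),92)))
move_l(W(-50,0,80.5),speed=50); st("1")
move_l(W(-10,0,80.5),speed=50); st("2")
move_l(W(0,0,80.5),speed=30); st("3")
snap("top","t3",(260,150,370,290),5); snap("scene","s4",(200,120,400,270),4)
E
```

```text
case end [-59.5  -1.7  75. ] [-58.2  -1.4  92. ]
1 t 12.85 tcp [-49.8   0.2  80.4] F [-1.1  0.3 -0.6] g 13.9
2 t 13.8 tcp [-10.    0.   80.5] F [-0.3 -0.4  0.3] g 14.2
3 t 14.28 tcp [ 0.3 -0.  80.6] F [ 0.5 -0.1 -0.3] g 14.2
```

View pics/t3.png

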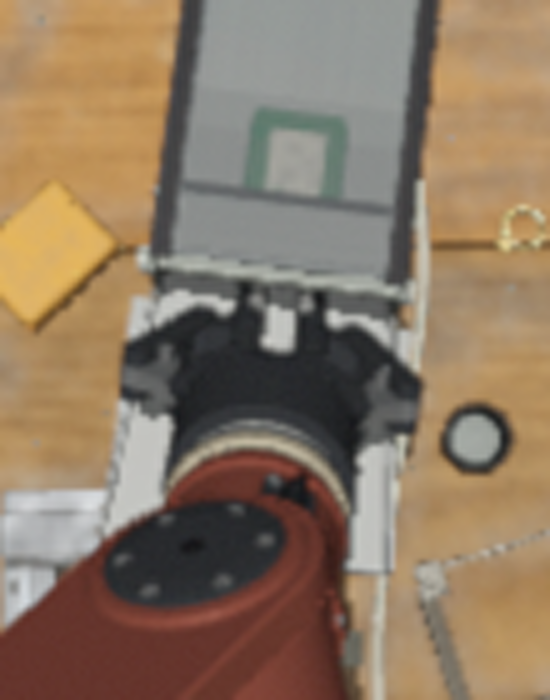

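View pics/s4.png

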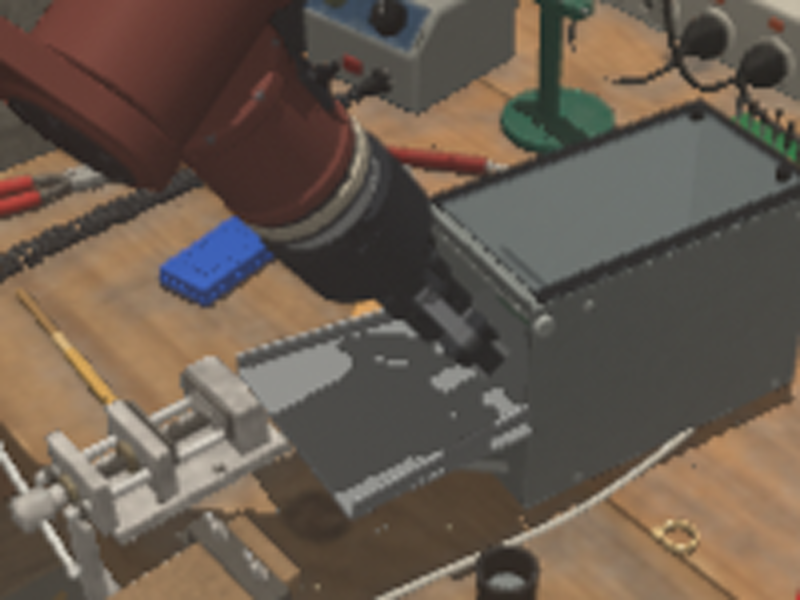

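The green case shows through the clear cover, its leading end at top px (320,172), and the flap rests on it. I keep pushing in small steps.

```bash
python3 - <<'E'
from h import *
print("lead end", inbox(unproj("top",(320,171.6),92)))
ims=[]
for x in (3,6,9,12):
    move_l(W(x,0,80.5),speed=25); o=st(str(x)); im=get_image("top")[:,:,::-1]; ims.append(im[110:230,280:360])
    F=o["wrist_force"]
    if np.linalg.norm(F)>8: print("force!"); break
cv2.imwrite("pics/t4.png",cv2.resize(np.hstack(ims),None,fx=2.45,fy=2.45,interpolation=cv2.INTER_CUBIC))
E
```

```text
lead end [83.4 -0.2 92. ]
3 t 14.65 tcp [ 3.2 -0.  80.6] F [ 0.1 -0.3  0.6] g 13.7
6 t 14.97 tcp [ 6.2 -0.1 80.6] F [ 0.3 -0.   0.2] g 13.7
9 t 15.28 tcp [ 9.2 -0.  80.6] F [-0.7  0.   0.6] g 14.0
12 t 15.6 tcp [12.2 -0.1 80.6] F [-0.1 -0.   1.3] g 14.1
```

View pics/t4.png

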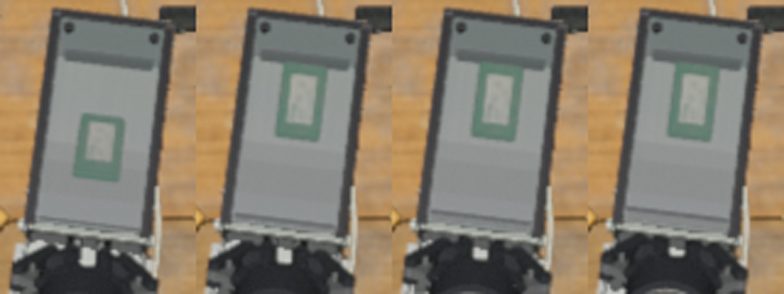

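The case tipped between TCP x=3 and 6 and slid down, and it now lies at the far end of the inside floor. I draw the fingers back.

```bash
python3 - <<'E'
from h import *
move_l(W(-40,0,81.5),speed=50); st("out")
move_l(W(-120,0,95),speed=120); st("back")
move_l(W(-170,0,240),ori(15),speed=200); st("up")
wait(0.5)
snap("top","t5",(250,100,380,290),3.1); snap("scene","s5",(200,120,400,270),4)
for o in ("flap","mould_orange","loupe","gold_ring","job_case"):
  for n in("top","scene"):
    for d in spot_in(o,n)[:4]: print(o,n,round(d["score"],2),[round(float(x),1) for x in d["extent"]])
st()
E
```

```text
out t 16.84 tcp [-39.7  -0.1  81.7] F [-0.2  0.1 -0.4] g 13.4
back t 17.67 tcp [-119.6   -0.4   95.4] F [0.2 0.1 1.3] g 13.9
up t 18.59 tcp [-170.3    0.8  238.5] F [-0.6  0.5 -0.6] g 14.2
flap scene 0.9 [322.0, 196.2, 25.6, 32.2]
mould_orange top 0.75 [269.4, 198.4, 24.0, 27.9]
loupe top 0.56 [355.3, 238.3, 12.4, 19.7]
loupe scene 0.7 [325.5, 266.9, 16.2, 21.2]
job_case top 0.97 [404.0, 193.9, 29.4, 36.7]
job_case top 0.93 [213.4, 221.9, 20.1, 31.0]
job_case scene 0.8 [254.2, 184.6, 34.9, 26.3]
job_case scene 0.74 [406.1, 282.1, 32.3, 35.6]
 t 19.69 tcp [-170.    0.  240.] F [-0.5 -0.4 -0.2] g 13.9
```

View pics/t5.png

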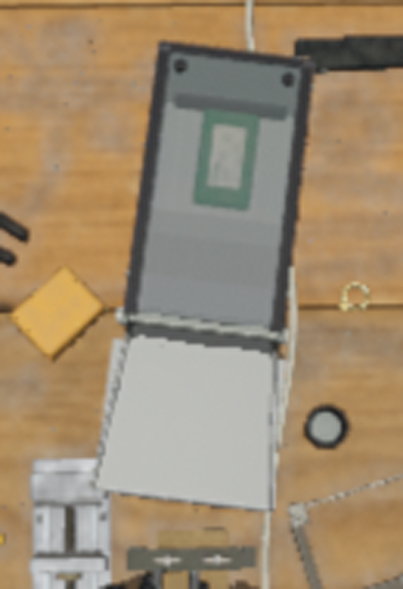

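View pics/s5.png

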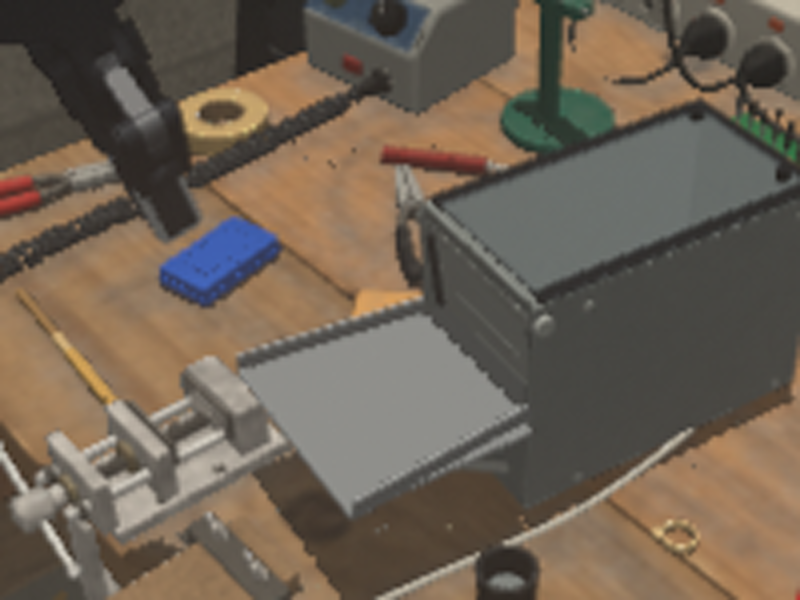

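```bash
python3 - <<'E'
from h import *
for uv in [(226,110),(221,208)]: print(inbox(unproj("top",(uv[0]/3.1+250,uv[1]/3.1+100),28)))
sign_off()
E
```

```text
[187.7   3.6  28. ]
[107.9  -2.   28. ]
the job is handed in; nothing more can be done
```

The green job case is inside the drop box and the flap has swung shut behind it. I handed the job in at about 19.7 s of the 37 s allowed.

- **Push:** I pushed the case along the shelf with two slightly open fingers, upright at first and then leaned 33°. The push also squared it up. It tipped with the TCP 3 to 6 mm past the hinge line and slid down the chute, and then I drew the fingers out.
- **Case position:** In the last top picture it lies flat on the inside floor, from x ≈ 108 to 188 mm in the box frame.
- **Flap:** The last scene picture shows it hanging shut, with its outline within 1 px of where it started.
- **Neighbours:** The mould and loupe are within about 1 px of their first positions. The network did not report the gold ring in the last check, but in the pictures it lies where it was. The blue and red look-alikes are also where they were, within about 2 px.
- **Forces:** The wrist force readings, taken at each stop, stayed under 2 N. My downward probe for the shelf never felt contact, so the fingertip height came from geometry alone.
- **Box pose:** The pose I measured left up to 1.6 px (about 3 mm) of disagreement between picture points.

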